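Take the wrongly packed polishing wheel out of the case

ROBOT

A 6-joint arm with a two-finger parallel gripper is mounted at the origin on the work surface. World frame = base frame: x ahead of the robot, y to its left, z up, the work surface at z = 0. Lengths are in m, angles in rad, forces in N, time in s.
With the tool pointing down it reaches from about 0.35 to 0.775 m from the base axis. Payload 7.3 kg.
Tool frame: the origin (TCP) lies between the finger pads; the fingertips stand ahead of it and the grasp point (between the pads) lies 6 mm ahead of it (robot.tip_extent is the x of the fingertips in the tool frame, in m); x points along the fingers, z is the direction in which the jaws open and shut, and the axes are right-handed (so a half turn about x gives the same grasp; the last joint's range is limited). The gripper opens to 92 mm and grips with 3 to 60 N. Pads are 19 mm wide; open, the fingers measure 130 mm over their backs; the gripper's body (75 mm by 190 mm) begins 47 mm behind the grasp point.
Start: joints at [1.042, 0.342, 1.524, -0, 1.275, -0.146], TCP at [0.196, 0.487, 0.252] pointing down, gripper open.
Joint ranges: [-2.53, 2.53], [-0.77, 2.02], [0.04, 2.7], [-1, 4.14], [0.28, 2.66], [-3.11, 3.11]. Speed limits (rad/s): [2.57, 2.57, 3.14, 3.14, 3.14, 3.14].

INTERFACE

Orientations are given as [roll, pitch, yaw] about the fixed x, y, z axes, in that order (R = Rz(yaw) Ry(pitch) Rx(roll)).
In Python, from cell import robot gives the robot as it stands. The module is installed in compiled form; this text tells all that it offers.
- The arm moves only by the shell command python3 -m creep 'ROWS' [FORCE]. ROWS is JSON, a list of rows, each an object with "translation": the shift along the tool's x, y, z in m, a list of three; "twist": the turn, a rotation vector about the tool's x, y, z in rad, a list of three; "hand": the opening in per cent of the stroke, from 0 (shut) to 100 (fully open). A call has 1 to 5 rows; each row is the pose to reach, as a shift and turn from the pose measured when the call began, along the tool's axes at that moment; what a row does not reach only later rows make up. A row lasts 1/10 s, in which the tool goes at most 50 mm and 8.59 degrees, less where a joint would pass 70% of its speed; a pose out of reach is approached as far as the arm can. A call with a gripper value outside its range is refused whole. The fingers move at their own pace and stop on an object; FORCE is the grip in N (left out, the last holds). Time passes only in rows, so rows that repeat a pose let the fingers close. It gives the time, the measured TCP pose, the force and the opening at its end, in the units of the state.
- robot.observe(): the state, without advancing time (a new reading comes with each control period).
- robot.read_camera(name): name is "side" or "top" or "wrist"; returns the picture (400x640x3 uint8, blue, green, red); there is no depth.
- robot.calibration(name): a dict with "intrinsics" (3x3 intrinsics, pixels), "dist" ([k1, k2, p1, p2, k3] as OpenCV has them; the pictures are not rectified), "cam_to_world" (4x4, takes a point from camera to world coordinates); the wrist camera has in their place "mount" (4x4, takes a point from camera to tool coordinates, whose origin is the TCP and whose axes are the tool frame's). Camera axes: x right, y up, looking along -z (the intrinsics and any distortion apply to the point x, -y, -z); pixel columns grow to the right and rows downward; lengths in m; the calibration is good to about 2 mm. A picture is of the moment at which its call begins: read the wrist's pose just before it. calibration takes no time and is no camera call.
- robot.hand_in(): hands the job in, once; it reports no verdict.
The state is a dict: "time": time; "qpos": joint angles; "qvel": joint speeds; "joint_efforts": joint torques, N m; "tool_pos": TCP position; "tool_rot": TCP orientation; "contact_force": force on the tool from outside, world axes, zero at the start; "torque": the same for the moment, N m; "opening": finger opening in m.
Only numpy, scipy, OpenCV 4.12 (cv2) and the standard library are available. Lean on these libraries where they do the work, as an engineer would, in place of code of your own. Each camera call takes 0.05 s, during which the arm holds its last target. There are 200 camera calls.

TASK

Swing the clear lid of the polishing-wheel case up until it stands open about upright, and leave it open. Every wheel in the case should have the colour of the layout chip on the ledge in front of its pocket, but one does not match: take that wheel out and stand it upright in the red tray. Leave the three correctly packed wheels standing in their pockets.

Things in the scene. Friction and masses are not known exactly. Their poses are not given: they have to be found in the camera images.
- lid (a joint): angle of the lid: 0 closed, 1.57 upright, stop at 1.9; its front edge swings up and over. The hinge is stiff: the lid stays at any angle where it is left (it may start ajar) and needs about 2 N at the handle. It is a clear plastic hood 120 x 280 mm, 36 mm high, with a black bar handle on top; it covers the pockets but not the ledge with the chips.
- lid_hinge (a point): middle of the hinge line, along the far long edge of the case, 20 mm above the table; turns with the lid. Its y axis is the hinge line (along the case's length); with the lid closed its x axis points level from the front of the case to the hinge, z up; opening turns it about +y.
- lid_handle (a point): centre of the black bar handle on the lid: a round bar about 10 mm thick, 100 mm long, parallel to the hinge, held 35 mm off the lid's top by a post at each end. With the lid closed it lies 90 mm in front of (-x of) lid_hinge and 71 mm above it. Axes as lid_hinge. The round bar can turn between the fingers as the lid swings.
- pink_place (a point): centre of the floor, 6 mm above the table, of the pocket behind the pink chip. The grey case (fixed, 150 x 280 mm) has 4 square pockets 36 mm wide in a row along its length, 64 mm apart, in dark foam whose top is 18 mm (the rim 20 mm) above the table. The chip (20 x 34 x 4 mm) lies on the front ledge, 65 mm towards this point's -x. Chip order varies. x from ledge to hinge, y along the case, z up.
- blue_place (a point): the same for the blue chip.
- brown_place (a point): the same for the brown chip.
- green_place (a point): the same for the green chip. There is no green wheel in the case.
- wheel_a_center (a point): centre of a pink polishing wheel: an upright drum 30 mm in diameter and 40 mm high, 20 to 45 g, z along its axis, this point half-way up. It stands in one of the pockets, with up to 3 mm of play all round.
- wheel_b_center (a point): centre of the other pink polishing wheel, identical to wheel_a, in another pocket.
- wheel_blue_center (a point): centre of the blue polishing wheel, same size, in another pocket.
- wheel_brown_center (a point): centre of the brown polishing wheel, same size, in another pocket.
- tray: red open tray, 140 x 140 mm outside, walls 4 mm thick and 22 mm high, fixed to the table left or right of the case; origin at the centre of its underside, inner floor 4 mm above it, sides along x and y. On the other side lies a white dish with rings, not for wheels. A spare green wheel and tools stand about the bench and are not needed.
There are look-alikes about, which are no part of the job. Of the things shaped like the tray, the red one is meant.

How it is judged:
On the way:
1. the lid is opened to at least 69 degrees (value of joint lid above 1.2 rad), for 0.2 s.
At the end, for the whole second after the job is handed in: Lid open by 69 degrees or more; one pink wheel upright (within 12 degrees) and at rest on the red tray's floor; the other pink, the blue and the brown wheel upright (within 12 degrees) on the floor of the pocket at the chip of their own colour, within 12 mm of its centre (value of joint lid above 1.2 rad and horizontal distance between wheel_blue_center and blue_place below 0.012 m and angle between each of wheel_blue_center, wheel_brown_center's own z axis and vertical below 0.21 rad and z of wheel_blue_center in the frame of blue_place below 0.028 m and horizontal distance between wheel_brown_center and brown_place below 0.012 m and z of wheel_brown_center in the frame of brown_place below 0.028 m and ((horizontal distance between wheel_a_center and pink_place below 0.012 m and angle between each of wheel_a_center, wheel_b_center's own z axis and vertical below 0.21 rad and z of wheel_a_center in the frame of pink_place below 0.028 m and x of wheel_b_center in the frame of tray between -0.055 and 0.055 m and y of wheel_b_center in the frame of tray between -0.055 and 0.055 m and z of wheel_b_center in the frame of tray between 0.018 and 0.032 m and linear speed of wheel_b below 0.02 m/s) or (horizontal distance between wheel_b_center and pink_place below 0.012 m and angle between each of wheel_b_center, wheel_a_center's own z axis and vertical below 0.21 rad and z of wheel_b_center in the frame of pink_place below 0.028 m and x of wheel_a_center in the frame of tray between -0.055 and 0.055 m and y of wheel_a_center in the frame of tray between -0.055 and 0.055 m and z of wheel_a_center in the frame of tray between 0.018 and 0.032 m and linear speed of wheel_a below 0.02 m/s))); the robot touches nothing.
It also fails if it takes over 58 s, if anything falls off the work surface, if the arm or the gripper's body presses on something with over 40 N, if the wrist force passes 120 N, or if a joint passes its speed limit or range.

## Working session

There is one attempt and no reset: what is moved stays moved. The work goes in short steps, Python scripts to look and compute and a shell command to move; the robot and the scene stay as the last step left them, time stands still between calls to the robot, and variables do not carry over. Pictures are saved under pics/ and viewed, about 8 in all and at most 12, crops included, and the job is handed in when it is done.

```bash
mkdir -p pics; python3 - <<'E'
from cell import robot
import cv2,numpy as np
np.set_printoptions(precision=4,suppress=True)
for n in("side","top"):
    cv2.imwrite(f"pics/{n}0.png",robot.read_camera(n)); 
for n in("side","top","wrist"): print(n,robot.calibration(n))
print(robot.observe(),robot.tip_extent)
E
```

```text
side {'intrinsics': array([[372.299 ,   0.    , 318.6075],
       [  0.    , 372.299 , 197.2111],
       [  0.    ,   0.    ,   1.    ]]), 'dist': array([-0.0224,  0.    ,  0.    ,  0.    ,  0.    ]), 'cam_to_world': array([[-0.9957,  0.0756, -0.0529,  0.4077],
       [-0.0908, -0.7019,  0.7065,  0.5791],
       [ 0.0163,  0.7083,  0.7057,  0.6916],
       [ 0.    ,  0.    ,  0.    ,  1.    ]])}
top {'intrinsics': array([[400.6932,   0.    , 322.6227],
       [  0.    , 400.6932, 204.1837],
       [  0.    ,   0.    ,   1.    ]]), 'dist': array([-0.025,  0.   ,  0.   ,  0.   ,  0.   ]), 'cam_to_world': array([[-0.0022,  0.9917, -0.1285,  0.3314],
       [-1.    , -0.0022,  0.0005, -0.0164],
       [ 0.0002,  0.1285,  0.9917,  0.9352],
       [ 0.    ,  0.    ,  0.    ,  1.    ]])}
wrist {'intrinsics': array([[295.6912,   0.    , 319.731 ],
       [  0.    , 295.6912, 201.0472],
       [  0.    ,   0.    ,   1.    ]]), 'dist': array([0.0029, 0.    , 0.    , 0.    , 0.    ]), 'mount': array([[ 0.0003,  0.2962, -0.9551, -0.1319],
       [-0.    ,  0.9551,  0.2962,  0.0785],
       [ 1.    , -0.0001,  0.0003, -0.0008],
       [ 0.    ,  0.    ,  0.    ,  1.    ]])}
{'time': 0.1, 'qpos': array([ 1.042 ,  0.3426,  1.5249, -0.    ,  1.2754, -0.146 ]), 'qvel': array([ 0.0003, -0.0021, -0.0007,  0.0001, -0.0006,  0.0013]), 'joint_efforts': array([  0.0006, -43.2004, -24.4692,   0.0719,   0.0525,  -0.0001]), 'tool_pos': array([0.1959, 0.4867, 0.2511]), 'tool_rot': array([ 3.0054,  1.5694, -2.0898]), 'contact_force': array([-0.6714,  0.5221,  0.063 ]), 'torque': array([ 0.0163, -0.0189,  0.0049]), 'opening': 0.09182506908162243} 0.025
```

View pics/top0.png

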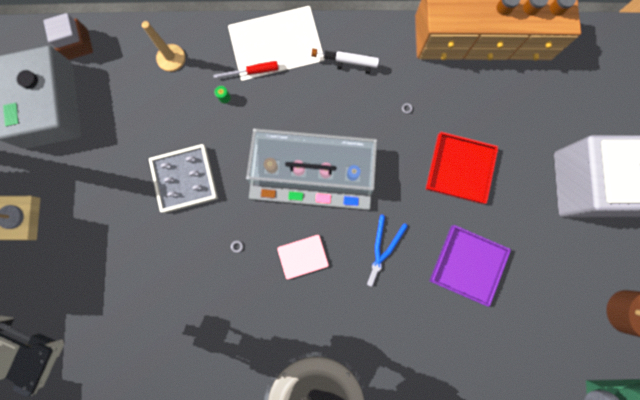

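View pics/side0.png

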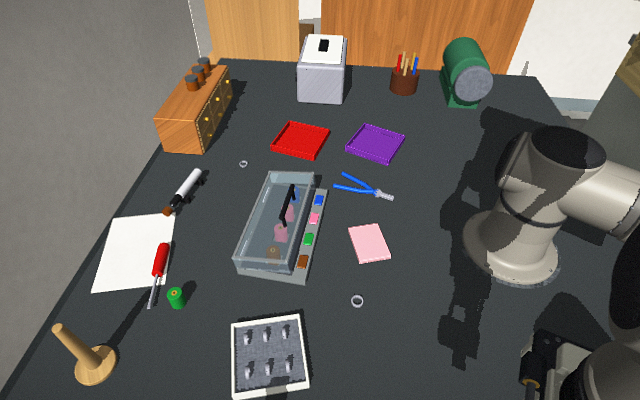

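Top view: chips left to right are brown (268,194), green (295,196), pink (323,198), blue (351,201). The wheels behind them are brown, pink, pink, blue, so the wrong one is the pink wheel behind the green chip. The handle bar runs (287,165)-(335,168), and the red tray is at (463,168). Next I'll measure these.

```bash
cat > h.py <<'E'
from cell import robot
import cv2,numpy as np
from scipy.spatial.transform import Rotation as R
np.set_printoptions(precision=4,suppress=True)
def T_tool(o):
    T=np.eye(4);T[:3,:3]=R.from_euler('xyz',o['tool_rot']).as_matrix();T[:3,3]=o['tool_pos'];return T
def cam(n,o=None):
    c=robot.calibration(n)
    return c['intrinsics'],c['dist'],(T_tool(o)@c['mount'] if n=='wrist' else c['cam_to_world'])
def ray(n,px,o=None):
    K,D,T=cam(n,o)
    u=cv2.undistortPoints(np.array(px,float).reshape(-1,1,2),K,D).reshape(-1,2)
    d=np.c_[u[:,0],-u[:,1],-np.ones(len(u))]@T[:3,:3].T
    return T[:3,3],d
def plane(n,px,z,o=None):
    c,d=ray(n,px,o); return c+d*((z-c[2])/d[:,2])[:,None]
def tri(a,b):
    (c1,d1),(c2,d2)=a,b; d1=d1[0]/np.linalg.norm(d1);d2=d2[0]/np.linalg.norm(d2)
    s=np.linalg.lstsq(np.c_[d1,-d2],c2-c1,rcond=None)[0]
    p,q=c1+s[0]*d1,c2+s[1]*d2; return (p+q)/2,np.linalg.norm(p-q)
def proj(n,P,o=None):
    K,D,T=cam(n,o); q=(np.array(P,float).reshape(-1,3)-T[:3,3])@T[:3,:3]
    return cv2.projectPoints(q*[1,-1,-1],np.zeros(3),np.zeros(3),K,D)[0].reshape(-1,2)
def blob(img,roi,f):
    x0,y0,x1,y1=roi; h=cv2.cvtColor(img,cv2.COLOR_BGR2HSV)[y0:y1,x0:x1].astype(int)
    m=f(h[...,0],h[...,1],h[...,2]).astype(np.uint8)
    n,l,s,c=cv2.connectedComponentsWithStats(m); i=1+np.argmax(s[1:,4])
    r=cv2.minAreaRect(np.argwhere(l==i)[:,::-1].astype(np.float32))
    return c[i]+[x0,y0],s[i,4],cv2.boxPoints(r)+[x0,y0]
E
python3 - <<'E'
from h import *
t=cv2.imread('pics/top0.png');s=cv2.imread('pics/side0.png')
col={'brown':((255,186,282,204),lambda h,S,v:(h<18)&(S>150)),'green':((284,186,308,206),lambda h,S,v:(h>40)&(h<80)&(S>130)),
'pink':((311,190,336,208),lambda h,S,v:((h>150)|(h<8))&(S>60)),'blue':((340,192,364,210),lambda h,S,v:(h>100)&(h<130)&(S>120))}
P={}
for k,(r,f) in col.items():
    c,a,b=blob(t,r,f); P[k]=plane('top',c,.022)[0]; print(k,c,a,P[k])
ax=(P['brown']-P['blue']);ax/=np.linalg.norm(ax);print('y axis',ax,'yaw',np.arctan2(-ax[0],ax[1]),[np.linalg.norm(P[a]-P[b]) for a,b in(('brown','green'),('green','pink'),('pink','blue'))])
c,a,b=blob(t,(420,125,505,210),lambda h,S,v:((h<8)|(h>172))&(S>150)); print('tray',a,plane('top',b,.022),plane('top',b,.022).mean(0))
dk=lambda h,S,v:v<40
ct,a,bt=blob(t,(280,155,342,178),dk);print('handle top',ct,a,bt)
cs,a,bs=blob(s,(270,178,300,238),dk);print('handle side',cs,a,bs)
print(tri(ray('top',ct),ray('side',cs)))
g=np.hstack([cv2.resize(t[120:215,240:390],None,fx=2.6,fy=3,interpolation=2),cv2.resize(s[160:285,225:335],None,fx=3.4,fy=2.28)])
cv2.imwrite('pics/c1.png',g)
E
```

```text
brown [267.9103 193.0385] 78 [0.4759 0.1094 0.022 ]
green [295.3579 195.5368] 95 [0.47  0.046 0.022]
pink [322.8912 198.0204] 147 [ 0.464  -0.0174  0.022 ]
blue [350.5664 200.4867] 113 [ 0.4582 -0.0811  0.022 ]
y axis [0.0929 0.9957 0.    ] yaw -0.0930306584873559 [np.float64(0.06367813010690286), np.float64(0.0637239547586474), np.float64(0.06394471463305453)]
tray 3707 [[ 0.4857 -0.2517  0.022 ]
 [ 0.6236 -0.2909  0.022 ]
 [ 0.5862 -0.4359  0.022 ]
 [ 0.4493 -0.3939  0.022 ]] [ 0.5362 -0.3431  0.022 ]
handle top [330.  170.5] 4 [[330. 172.]
 [330. 172.]
 [330. 169.]
 [330. 169.]]
handle side [286.8731 203.2132] 197 [[276.9027 223.8162]
 [289.4865 182.9189]
 [298.1297 185.5784]
 [285.5459 226.4757]]
(array([ 0.5261, -0.0337,  0.0502]), np.float64(0.0069772549885427195))
```

View pics/c1.png

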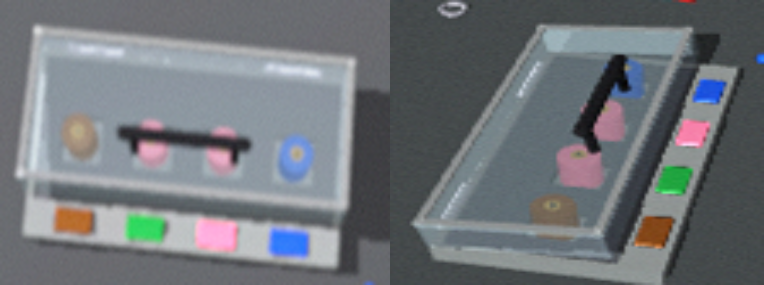

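The crop shows the lid with its handle bar ends at top (286.9,163.7)/(335.4,168.3) and side (280.9,217.5)/(292.6,186.3). The dark-pixel mask was poor on the handle, so I'll triangulate those ends instead.

```bash
python3 - <<'E'
from h import *
L,e1=tri(ray('top',[[287.5,163.8]]),ray('side',[[281,216.8]]))
Rr,e2=tri(ray('top',[[334.8,168.2]]),ray('side',[[292.4,187]]))
print(L,e1,Rr,e2,np.linalg.norm(L-Rr)); H=(L+Rr)/2
ey=np.array([.0929,.9957,0]);ex=np.array([.9957,-.0929,0])
mid=np.mean([[.4759,.1094],[.47,.046],[.464,-.0174],[.4582,-.0811]],0); mid=np.r_[mid,.02]
print('H',H,'rel chip mid x,y',(H-mid)@ex,(H-mid)@ey)
# hinge at chip mid + d*ex
for d in(.125,.13,.135,.14):
    hp=mid+d*ex; v=H-hp; x,z=v@ex,v@[0,0,1]
    print(d,hp,np.hypot(x,z),np.hypot(.09,.071), 'angle',np.arctan2(z,-x)-np.arctan2(.071,.09))
# rear edge of case/lid
print('rim px->', plane('top',[[253,130],[376,138.5]],.02), [ (p-mid)@ex for p in plane('top',[[253,130],[376,138.5]],.056)])
# wheel tops
print(plane('top',[[298,166.7]],.046), 'tool',robot.observe()['tool_pos'])
E
```

```text
[0.5258 0.0576 0.1035] 9.98284053428469e-05 [ 0.5166 -0.0429  0.0973] 0.0014485429926289672 0.10106443822164979
H [0.5212 0.0074 0.1004] rel chip mid x,y 0.05457508213119756 -0.0018127171278721362
0.125 [0.5915 0.0026 0.02  ] 0.1068820790276418 0.11463420083029321 angle 0.18343180407163395
0.13 [0.5965 0.0021 0.02  ] 0.11024121736806393 0.11463420083029321 angle 0.14930842194278393
0.135 [0.6014 0.0017 0.02  ] 0.11372105383979668 0.11463420083029321 angle 0.11723788357541609
0.14 [0.6064 0.0012 0.02  ] 0.1173108479902635 0.11463420083029321 angle 0.08710065090725028
rim px-> [[ 0.6272  0.1474  0.02  ]
 [ 0.6057 -0.1429  0.02  ]] [np.float64(0.13609045956838559), np.float64(0.1415152035867715)]
[[0.5324 0.0388 0.046 ]] tool [0.1959 0.4867 0.2511]
```

```bash
cat >> h.py <<'E'
ex=np.array([.9957,-.0929,0]);ey=np.array([.0929,.9957,0]);dn=np.array([0,0,-1.])
def go(p,zax):
    o=robot.observe();T=T_tool(o);q=T[:3,:3].T@(np.array(p)-T[:3,3])
    out=[]
    for s in(1,-1):
        z=s*np.array(zax); M=np.c_[dn,np.cross(z,dn),z]
        w=R.from_matrix(T[:3,:3].T@M).as_rotvec(); out.append(w)
    print('shift',q); print('twist',*out); print(o['tool_pos'],o['qpos'],o['contact_force'],o['opening'],o['time'])
E
python3 -c "
from h import *
print(T_tool(robot.observe()))
go([.520,.0074,.25],ex)"
```

```text
[[-0.0007 -0.9276  0.3735  0.1959]
 [-0.0012  0.3735  0.9276  0.4867]
 [-1.      0.0002 -0.0013  0.2511]
 [ 0.      0.      0.      1.    ]]
shift [ 0.0015 -0.4797 -0.3236]
twist [ 1.2811 -0.0013  0.0007] [-1.8605 -0.0008 -0.0014]
[0.1959 0.4867 0.2511] [ 1.042   0.3426  1.5249 -0.      1.2754 -0.146 ] [-0.6714  0.5221  0.063 ] 0.09182506908162243 0.1
```

```bash
python3 -m creep '[{"translation":[0,-0.2,-0.135],"twist":[0.6,0,0],"hand":100},{"translation":[0,-0.2,-0.135],"twist":[0.6,0,0],"hand":60},{"translation":[0,-0.2,-0.135],"twist":[0.6,0,0],"hand":60},{"translation":[0,-0.2,-0.135],"twist":[0.6,0,0],"hand":60},{"translation":[0,-0.2,-0.135],"twist":[0.6,0,0],"hand":60}]' 10; python3 -c "
from h import *
go([.480,.0074,.25],ex)"
```

```text
time: 0.6
tool_pos: [0.3318, 0.2847, 0.2511]
tool_rot: [-2.617, 1.569, -2.034]
contact_force: [0.5, 0.3, -0.1]
opening: 0.0645
shift [ 0.0014 -0.3131 -0.029 ]
twist [ 0.6763 -0.0012  0.0014] [-2.4653 -0.0018 -0.0016]
[0.3318 0.2847 0.2511] [ 0.5342  0.1821  1.7466 -0.0011  1.2144 -0.0488] [ 0.4827  0.3238 -0.0708] 0.0645182978186033 0.6
```

```bash
python3 -m creep '[{"translation":[0,-0.05,-0.005],"twist":[0.15,0,0],"hand":60},{"translation":[0,-0.1,-0.01],"twist":[0.3,0,0],"hand":60},{"translation":[0,-0.15,-0.015],"twist":[0.45,0,0],"hand":60},{"translation":[0,-0.2,-0.02],"twist":[0.6,0,0],"hand":60},{"translation":[0,-0.25,-0.025],"twist":[0.676,0,0],"hand":60}]'; python3 -c "
from h import *
go([.480,.0074,.25],ex)"
```

```text
time: 1.1
tool_pos: [0.4474, 0.0633, 0.2513]
tool_rot: [-2.093, 1.569, -2.191]
contact_force: [1.8, 1.6, 0.0]
opening: 0.0553
shift [ 0.0013 -0.0524  0.038 ]
twist [-0.0051 -0.0009  0.0016] [3.1365 0.0025 0.0014]
[0.4474 0.0633 0.2513] [-0.0284  0.2089  1.7116 -0.0016  1.2221  0.0703] [1.7853 1.633  0.0269] 0.05534331888140133 1.1
```

```bash
python3 -m creep '[{"translation":[0,-0.04,0.038],"twist":[-0.005,0,0],"hand":60},{"translation":[0,-0.052,0.038],"twist":[-0.005,0,0],"hand":60},{"translation":[0,-0.052,0.038],"twist":[-0.005,0,0],"hand":60}]'; python3 - <<'E'
from h import *
go([.480,.0074,.25],ex)
o=robot.observe(); i=robot.read_camera('wrist'); cv2.imwrite('pics/w1.png',i)
print(proj('wrist',[[.5258,.0576,.1035],[.5166,-.0429,.0973]],o))
E
```

```text
time: 1.4
tool_pos: [0.4805, 0.0055, 0.2506]
tool_rot: [-2.395, 1.568, -2.492]
contact_force: [0.2, -0.2, 0.6]
opening: 0.0552
shift [ 0.0006  0.0019 -0.0007]
twist [-0.004  -0.0021  0.0019] [3.1376 0.003  0.0033]
[0.4805 0.0055 0.2506] [-0.147   0.263   1.6408 -0.0021  1.2398 -0.0493] [ 0.2337 -0.1815  0.5561] 0.05518253160575669 1.4
[[361.6575 134.8068]
 [357.3395 232.9445]]
```

View pics/w1.png

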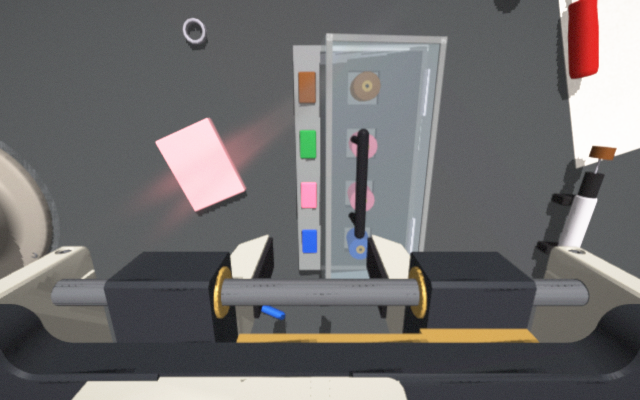

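The wrist view has the bar from (363,133) to (360,235), within 1.5 mm of my estimate. I'll descend on it.

```bash
python3 -m creep '[{"translation":[0.03,0.005,0.041],"twist":[-0.004,-0.002,0.002],"hand":60},{"translation":[0.07,0.005,0.041],"twist":[-0.004,-0.002,0.002],"hand":60},{"translation":[0.11,0.005,0.041],"twist":[-0.004,-0.002,0.002],"hand":60},{"translation":[0.139,0.005,0.041],"twist":[-0.004,-0.002,0.002],"hand":60},{"translation":[0.139,0.005,0.041],"twist":[-0.004,-0.002,0.002],"hand":60}]' && python3 -m creep '[{"translation":[0,0,0],"twist":[0,0,0],"hand":0},{"translation":[0,0,0],"twist":[0,0,0],"hand":0},{"translation":[0,0,0],"twist":[0,0,0],"hand":0},{"translation":[0,0,0],"twist":[0,0,0],"hand":0},{"translation":[0,0,0],"twist":[0,0,0],"hand":0}]' 10; python3 -c "
from h import *
go([.522,.0074,.111],ex)"
```

```text
time: 1.95
tool_pos: [0.5177, 0.0098, 0.1081]
tool_rot: [2.99, 1.562, 2.9]
contact_force: [0.2, 0.2, -0.4]
opening: 0.0552
time: 2.45
tool_pos: [0.518, 0.0097, 0.1089]
tool_rot: [2.962, 1.563, 2.872]
contact_force: [0.4, 0.5, -0.5]
opening: 0.0198
shift [-0.0021 -0.002   0.0041]
twist [ 0.0028 -0.0076 -0.0014] [-3.1388  0.0021 -0.0119]
[0.518  0.0097 0.1089] [-0.1298  0.4946  1.725   0.0013  0.9297 -0.0404] [ 0.3849  0.5413 -0.4719] 0.019750494965361475 2.45
```

```bash
python3 -m creep '[{"translation":[0,0,0.002],"twist":[0,-0.007,0],"hand":0},{"translation":[0,0,0.003],"twist":[0,-0.007,0],"hand":0},{"translation":[0,0,0.003],"twist":[0,-0.007,0],"hand":0},{"translation":[0,0,0.003],"twist":[0,-0.007,0],"hand":0}]' 10; python3 - <<'E'
from h import *
hg=np.array([.602,.0015,.02])
o=robot.observe();b=o['tool_pos']+dn*.011
v=b-hg;x,z=v@ex,v[2];r=np.hypot(x,z);a=np.arctan2(z,-x)
print('bar rel',x,z,'r',r,'lid',a-.668)
go(o['tool_pos'],ex)
for th in np.arange(.3,1.71,.1):
    p=np.r_[-.1146*np.cos(.668+th),.1146*np.sin(.668+th)]-[x,z]; print(round(th,2),'up',p[1].round(4),'fwd',p[0].round(4))
E
```

```text
time: 2.85
tool_pos: [0.5205, 0.0094, 0.109]
tool_rot: [2.504, 1.569, 2.414]
contact_force: [-5.1, -0.5, 5.0]
opening: 0.0104
bar rel -0.08183582836498819 0.07803240232381325 r 0.1130758975936484 lid 0.09361164450306769
shift [0. 0. 0.]
twist [ 0.0028 -0.0017 -0.0012] [-3.1388  0.0019 -0.0026]
[0.5205 0.0094 0.109 ] [-0.1299  0.4956  1.7227  0.0015  0.925  -0.0405] [-5.0892 -0.458   5.0163] 0.01040024907420737 2.85
0.3 up 0.0164 fwd 0.0169
0.4 up 0.0224 fwd 0.0266
0.5 up 0.0274 fwd 0.0369
0.6 up 0.0314 fwd 0.0477
0.7 up 0.0342 fwd 0.0588
0.8 up 0.036 fwd 0.0701
0.9 up 0.0366 fwd 0.0815
1.0 up 0.036 fwd 0.093
1.1 up 0.0343 fwd 0.1043
1.2 up 0.0315 fwd 0.1154
1.3 up 0.0276 fwd 0.1262
1.4 up 0.0227 fwd 0.1365
1.5 up 0.0167 fwd 0.1463
1.6 up 0.0098 fwd 0.1554
1.7 up 0.002 fwd 0.1638
```

Bar grasped. Now I'll swing the lid along the arc.

```bash
python3 -m creep '[{"translation":[-0.008,0,0.007],"twist":[0,0,0],"hand":0},{"translation":[-0.016,0,0.017],"twist":[0,0,0],"hand":0},{"translation":[-0.022,0,0.027],"twist":[0,0,0],"hand":0},{"translation":[-0.027,0,0.037],"twist":[0,0,0],"hand":0},{"translation":[-0.031,0,0.048],"twist":[0,0,0],"hand":0}]' 15; python3 - <<'E'
from h import *
hg=np.array([.602,.0015,.02])
o=robot.observe();b=o['tool_pos']+dn*.011
v=b-hg;x,z=v@ex,v[2];print(x,z,np.hypot(x,z),np.arctan2(z,-x)-.668)
go(o['tool_pos'],ex)
for th in np.arange(.6,1.71,.1):
    p=np.r_[-.1146*np.cos(.668+th),.1146*np.sin(.668+th)]-[x,z]; print(round(th,2),'up',p[1].round(4),'fwd',p[0].round(4))
E
```

```text
time: 3.35
tool_pos: [0.5686, 0.0049, 0.1402]
tool_rot: [2.801, 1.567, 2.711]
contact_force: [-2.5, -1.4, -0.4]
opening: 0.0103
-0.03352618383774861 0.10916545241425173 0.11419764009615424 0.6048262326266213
shift [0. 0. 0.]
twist [ 0.0028 -0.0032 -0.0011] [-3.1388  0.0018 -0.0051]
[0.5686 0.0049 0.1402] [-0.1266  0.5305  1.5515  0.0012  1.0628 -0.0369] [-2.5174 -1.4448 -0.3698] 0.010347469159064987 3.35
0.6 up 0.0002 fwd -0.0006
0.7 up 0.0031 fwd 0.0104
0.8 up 0.0048 fwd 0.0218
0.9 up 0.0054 fwd 0.0332
1.0 up 0.0049 fwd 0.0446
1.1 up 0.0032 fwd 0.056
1.2 up 0.0004 fwd 0.0671
1.3 up -0.0035 fwd 0.0779
1.4 up -0.0084 fwd 0.0882
1.5 up -0.0144 fwd 0.098
1.6 up -0.0213 fwd 0.1071
1.7 up -0.0291 fwd 0.1155
```

```bash
python3 -m creep '[{"translation":[-0.003,0,0.01],"twist":[0,0,0],"hand":0},{"translation":[-0.005,0,0.022],"twist":[0,0,0],"hand":0},{"translation":[-0.005,0,0.033],"twist":[0,0,0],"hand":0},{"translation":[-0.005,0,0.045],"twist":[0,0,0],"hand":0},{"translation":[-0.003,0,0.056],"twist":[0,0,0],"hand":0}]' && python3 -m creep '[{"translation":[0.003,0,0.011],"twist":[0,0,0],"hand":0},{"translation":[0.007,0,0.022],"twist":[0,0,0],"hand":0},{"translation":[0.012,0,0.032],"twist":[0,0,0],"hand":0},{"translation":[0.018,0,0.042],"twist":[0,0,0],"hand":0},{"translation":[0.025,0,0.051],"twist":[0,0,0],"hand":0}]'; python3 - <<'E'
from h import *
hg=np.array([.602,.0015,.02])
o=robot.observe();b=o['tool_pos']+dn*.011
v=b-hg;x,z=v@ex,v[2];print(x,z,np.hypot(x,z),np.arctan2(z,-x)-.668)
go(o['tool_pos'],ex)
E
```

```text
time: 3.85
tool_pos: [0.6253, -0.0004, 0.1435]
tool_rot: [2.877, 1.568, 2.787]
contact_force: [-2.2, -0.8, 1.0]
opening: 0.01
time: 4.35
tool_pos: [0.6769, -0.0052, 0.1181]
tool_rot: [2.934, 1.568, 2.843]
contact_force: [-0.1, -2.2, 1.0]
opening: 0.0101
0.07516715600081018 0.08707204049092938 0.11502887279506907 1.6149471704800433
shift [0. 0. 0.]
twist [ 0.0026 -0.0028 -0.0006] [-3.139   0.0009 -0.0043]
[ 0.6769 -0.0052  0.1181] [-0.1211  0.7358  1.224   0.0005  1.1846 -0.0308] [-0.1154 -2.1875  0.9884] 0.010071487100125117 4.35
```

Lid at about 1.6 rad. I'll open the fingers slightly and retreat upward.

```bash
python3 -m creep '[{"translation":[0,0,0],"twist":[0,0,0],"hand":20},{"translation":[0,0,0],"twist":[0,0,0],"hand":20},{"translation":[0,0,0],"twist":[0,0,0],"hand":20}]' && python3 -m creep '[{"translation":[-0.03,0,0],"twist":[0,0,0],"hand":20},{"translation":[-0.07,0,0],"twist":[0,0,0],"hand":20},{"translation":[-0.11,0,0],"twist":[0,0,0],"hand":20},{"translation":[-0.15,0,0],"twist":[0,0,0],"hand":20},{"translation":[-0.15,0,0],"twist":[0,0,0],"hand":50}]' ; python3 - <<'E'
from h import *
# wrong wheel pocket
P=np.array([.470,.046,0])+.065*ex; print('green pocket',P)
go([P[0],P[1],.24],ey)
E
```

```text
time: 4.65
tool_pos: [0.6768, -0.005, 0.1182]
tool_rot: [2.858, 1.568, 2.768]
contact_force: [0.3, -1.1, -0.3]
opening: 0.0184
time: 5.15
tool_pos: [0.6792, -0.0052, 0.2762]
tool_rot: [0.051, 1.56, -0.039]
contact_force: [0.5, -0.5, 0.5]
opening: 0.0227
green pocket [0.5347 0.04   0.    ]
shift [ 0.0346  0.032  -0.1483]
twist [-1.5678  0.0089  0.008 ] [ 1.5738  0.008  -0.0089]
[ 0.6792 -0.0052  0.2762] [-0.1207  0.6218  0.9982  0.0009  1.5109 -0.0308] [ 0.4633 -0.4538  0.5058] 0.022744245772850207 5.15
```

```bash
python3 -m creep '[{"translation":[0,0.01,-0.04],"twist":[-0.15,0,0],"hand":60},{"translation":[0,0.02,-0.08],"twist":[-0.3,0,0],"hand":60},{"translation":[0,0.03,-0.12],"twist":[-0.45,0,0],"hand":60},{"translation":[0,0.032,-0.148],"twist":[-0.6,0,0],"hand":60},{"translation":[0,0.032,-0.148],"twist":[-0.75,0,0],"hand":60}]' && python3 -m creep '[{"translation":[0,0,0],"twist":[-0.15,0,0],"hand":60},{"translation":[0,0,0],"twist":[-0.3,0,0],"hand":60},{"translation":[0,0,0],"twist":[-0.45,0,0],"hand":60},{"translation":[0,0,0],"twist":[-0.6,0,0],"hand":60},{"translation":[0,0,0],"twist":[-0.75,0,0],"hand":60}]' ; python3 -c "
from h import *
go([.5347,.040,.24],ey)"
```

```text
time: 5.65
tool_pos: [0.531, 0.0412, 0.275]
tool_rot: [-0.666, 1.561, 0.001]
contact_force: [0.0, 0.2, 0.4]
opening: 0.0546
time: 6.15
tool_pos: [0.5306, 0.0413, 0.2749]
tool_rot: [-1.404, 1.561, 0.012]
contact_force: [-1.1, -0.2, -0.8]
opening: 0.0556
shift [ 0.035  -0.0039 -0.0007]
twist [-0.0623  0.0013  0.0094] [ 3.0793  0.0145 -0.002 ]
[0.5306 0.0413 0.2749] [-0.0667  0.3329  1.4721  0.0008  1.3271 -1.4824] [-1.0692 -0.2209 -0.8037] 0.055607432339476494 6.15
```

```bash
python3 -m creep '[{"translation":[0.02,-0.004,0],"twist":[-0.062,0.001,0.009],"hand":60},{"translation":[0.035,-0.004,0],"twist":[-0.062,0.001,0.009],"hand":60},{"translation":[0.035,-0.004,0],"twist":[-0.062,0.001,0.009],"hand":60}]'; python3 - <<'E'
from h import *
go([.5347,.040,.24],ey)
o=robot.observe(); i=robot.read_camera('wrist'); t=robot.read_camera('top')
cv2.imwrite('pics/c2.png',np.vstack([i[:300],cv2.resize(t[110:230,230:400],(640,300))]))
cv2.imwrite('pics/w2.png',i);cv2.imwrite('pics/t2.png',t)
print('pred',proj('wrist',[[.5347,.04,.046]],o))
E
```

```text
time: 6.45
tool_pos: [0.5334, 0.0409, 0.2379]
tool_rot: [1.492, 1.567, 2.97]
contact_force: [0.0, 1.5, 0.1]
opening: 0.0547
shift [-0.0021 -0.0013 -0.0008]
twist [-0.0004  0.0003 -0.0039] [ 3.1412 -0.0061 -0.0005]
[0.5334 0.0409 0.2379] [-0.067   0.3737  1.5162  0.0004  1.2556 -1.5445] [0.0313 1.4734 0.1091] 0.05472261940931892 6.45
pred [[320.2158 184.4721]]
```

View pics/c2.png

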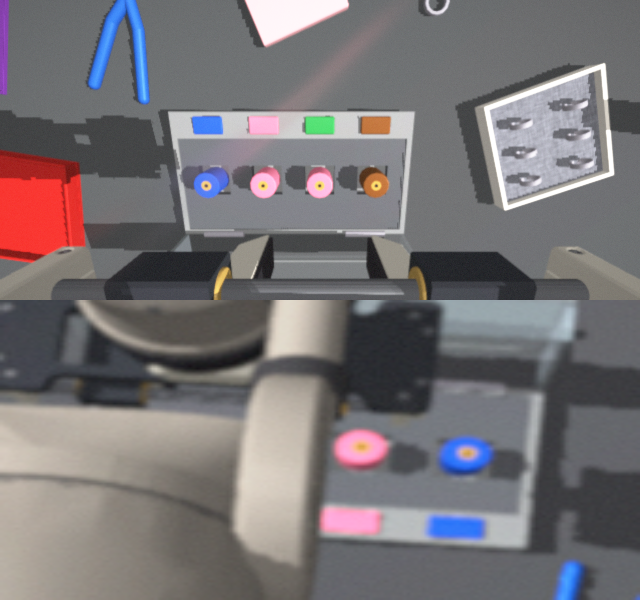

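The lid stands open. The target wheel's hub is at (319,186), 1-2 px from the prediction. I'll pre-shape the jaw to 46 mm and descend.

```bash
python3 -m creep '[{"translation":[0.04,-0.003,-0.002],"twist":[0,0,-0.004],"hand":50},{"translation":[0.08,-0.003,-0.002],"twist":[0,0,-0.004],"hand":50},{"translation":[0.12,-0.003,-0.002],"twist":[0,0,-0.004],"hand":50},{"translation":[0.12,-0.003,-0.002],"twist":[0,0,-0.004],"hand":50}]'; python3 -c "
from h import *
go([.536,.039,.047],ey)"
```

```text
time: 6.95
tool_pos: [0.5348, 0.0388, 0.1166]
tool_rot: [1.524, 1.567, 3.001]
contact_force: [-1.1, 0.0, -0.6]
opening: 0.046
shift [ 0.0696 -0.0015  0.0003]
twist [-0.0007  0.0002 -0.0041] [ 3.1409 -0.0065 -0.0003]
[0.5348 0.0388 0.1166] [-0.0708  0.5096  1.6694  0.0003  0.9667 -1.5481] [-1.0634  0.0152 -0.5676] 0.04602351541267597 6.95
```

```bash
python3 -m creep '[{"translation":[0.025,-0.0015,0],"twist":[0,0,-0.004],"hand":50},{"translation":[0.05,-0.0015,0],"twist":[0,0,-0.004],"hand":50},{"translation":[0.068,-0.0015,0],"twist":[0,0,-0.004],"hand":50},{"translation":[0.068,-0.0015,0],"twist":[0,0,-0.004],"hand":50}]' && python3 -m creep '[{"translation":[0,0,0],"twist":[0,0,0],"hand":0},{"translation":[0,0,0],"twist":[0,0,0],"hand":0},{"translation":[0,0,0],"twist":[0,0,0],"hand":0},{"translation":[0,0,0],"twist":[0,0,0],"hand":0}]' 10; python3 -c "
from h import *
go([.536,.039,.047],ey)"
```

```text
time: 7.35
tool_pos: [0.5361, 0.0387, 0.049]
tool_rot: [1.346, 1.57, 2.824]
contact_force: [-0.9, -0.4, 0.1]
opening: 0.0458
time: 7.75
tool_pos: [0.5374, 0.0386, 0.051]
tool_rot: [-1.457, 1.568, 0.021]
contact_force: [-0.7, 0.7, 7.4]
opening: 0.0296
shift [0.004  0.0015 0.0002]
twist [-0.0007  0.0003  0.0027] [ 3.1409  0.0042 -0.0005]
[0.5374 0.0386 0.051 ] [-0.0707  0.607   1.7214  0.0003  0.8105 -1.5479] [-0.7297  0.6655  7.4236] 0.02964534244064165 7.75
```

```bash
python3 -m creep '[{"translation":[-0.015,0,0],"twist":[0,0,0],"hand":0},{"translation":[-0.04,0,0],"twist":[0,0,0],"hand":0},{"translation":[-0.08,0,0],"twist":[0,0,0],"hand":0},{"translation":[-0.12,0,0],"twist":[0,0,0],"hand":0},{"translation":[-0.12,0,0],"twist":[0,0,0],"hand":0}]' 12; python3 - <<'E'
from h import *
go([.536,-.343,.17],ey)
i=robot.read_camera('wrist'); cv2.imwrite('pics/w3.png',i)
E
```

```text
time: 8.25
tool_pos: [0.5401, 0.0385, 0.1772]
tool_rot: [-1.532, 1.556, -0.054]
contact_force: [0.3, -0.5, -0.4]
opening: 0.0293
shift [ 0.0074 -0.0314 -0.3802]
twist [-0.0005  0.0006  0.0143] [ 3.141   0.0224 -0.0009]
[0.5401 0.0385 0.1772] [-0.0705  0.4351  1.6004  0.0003  1.0917 -1.5479] [ 0.3135 -0.4898 -0.421 ] 0.029332295398852525 8.25
```

View pics/w3.png

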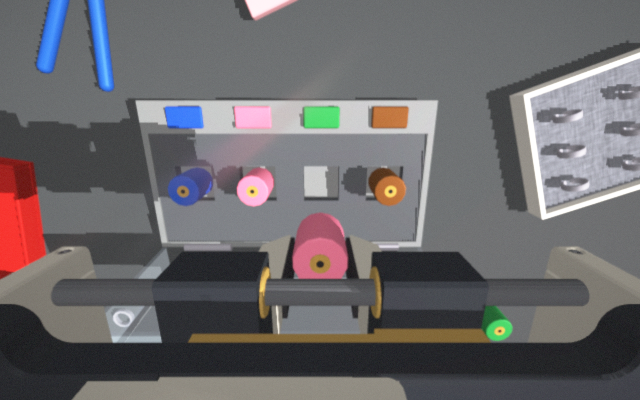

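The pink wheel is held with its hub at (320,264). The green-chip pocket at (321,180) is empty and the other three wheels stand upright. Now I'll carry it to the tray.

```bash
python3 -m creep '[{"translation":[0,-0.005,-0.04],"twist":[0,0,0.014],"hand":0},{"translation":[0,-0.01,-0.085],"twist":[0,0,0.014],"hand":0},{"translation":[0,-0.015,-0.13],"twist":[0,0,0.014],"hand":0},{"translation":[0,-0.02,-0.175],"twist":[0,0,0.014],"hand":0},{"translation":[0,-0.02,-0.22],"twist":[0,0,0.014],"hand":0}]' && python3 -m creep '[{"translation":[0,-0.005,-0.04],"twist":[0,0,0],"hand":0},{"translation":[0,-0.01,-0.085],"twist":[0,0,0],"hand":0},{"translation":[0,-0.01,-0.13],"twist":[0,0,0],"hand":0},{"translation":[0,-0.01,-0.16],"twist":[0,0,0],"hand":0},{"translation":[0,-0.01,-0.16],"twist":[0,0,0],"hand":0}]'; python3 -c "
from h import *
go([.536,-.343,.053],ey)"
```

```text
time: 8.8
tool_pos: [0.5375, -0.1839, 0.1733]
tool_rot: [1.381, 1.565, 2.858]
contact_force: [1.8, 0.7, -0.3]
opening: 0.0295
time: 9.3
tool_pos: [0.5309, -0.3479, 0.1712]
tool_rot: [1.424, 1.563, 2.897]
contact_force: [-0.1, -0.1, 0.5]
opening: 0.0298
shift [ 0.1182 -0.0055  0.0053]
twist [-0.0049  0.0011 -0.0075] [ 3.1367 -0.0118 -0.0018]
[ 0.5309 -0.3479  0.1712] [-0.6992  0.6126  1.3049 -0.0036  1.2309 -2.1709] [-0.1324 -0.1363  0.5381] 0.029751373596812417 9.3
```

```bash
python3 -m creep '[{"translation":[0.04,-0.005,0.005],"twist":[0,0,-0.007],"hand":0},{"translation":[0.075,-0.005,0.005],"twist":[0,0,-0.007],"hand":0},{"translation":[0.1,-0.005,0.005],"twist":[0,0,-0.007],"hand":0},{"translation":[0.112,-0.005,0.005],"twist":[0,0,-0.007],"hand":0},{"translation":[0.116,-0.005,0.005],"twist":[0,0,-0.007],"hand":0}]' && python3 -m creep '[{"translation":[0,0,0],"twist":[0,0,0],"hand":0},{"translation":[0,0,0],"twist":[0,0,0],"hand":0}]'; python3 -c "
from h import *
go([.536,-.343,.051],ey)"
```

```text
time: 9.8
tool_pos: [0.5349, -0.342, 0.0535]
tool_rot: [0.817, 1.566, 2.291]
contact_force: [0.7, -0.1, -0.9]
opening: 0.0298
time: 10.0
tool_pos: [0.5355, -0.3421, 0.0545]
tool_rot: [0.707, 1.568, 2.181]
contact_force: [0.7, -0.6, -0.5]
opening: 0.03
shift [ 0.0035 -0.0006 -0.0008]
twist [-0.0042  0.0022 -0.0019] [ 3.1374 -0.003  -0.0035]
[ 0.5355 -0.3421  0.0545] [-0.6895  0.7402  1.4179  0.0009  0.9864 -2.1636] [ 0.6757 -0.596  -0.4649] 0.02999258605157671 10.0
```

```bash
python3 -m creep '[{"translation":[0.002,0,0],"twist":[0,0,0],"hand":0},{"translation":[0.004,0,0],"twist":[0,0,0],"hand":0},{"translation":[0.005,0,0],"twist":[0,0,0],"hand":0},{"translation":[0.005,0,0],"twist":[0,0,0],"hand":0}]'
```

```text
time: 10.4
tool_pos: [0.5354, -0.3421, 0.0496]
tool_rot: [0.714, 1.568, 2.187]
contact_force: [0.1, -0.6, 0.1]
opening: 0.0293
```

```bash
python3 -m creep '[{"translation":[0.001,0,0],"twist":[0,0,0],"hand":0},{"translation":[0.002,0,0],"twist":[0,0,0],"hand":0},{"translation":[0.003,0,0],"twist":[0,0,0],"hand":0},{"translation":[0.003,0,0],"twist":[0,0,0],"hand":0}]'
```

```text
time: 10.8
tool_pos: [0.5357, -0.3422, 0.0486]
tool_rot: [0.468, 1.569, 1.942]
contact_force: [-3.0, 2.4, 12.2]
opening: 0.0297
```

Contact with the tray floor (12 N). I'll release and retreat up.

```bash
python3 -m creep '[{"translation":[-0.001,0,0],"twist":[0,0,0],"hand":0},{"translation":[-0.001,0,0],"twist":[0,0,0],"hand":50},{"translation":[-0.001,0,0],"twist":[0,0,0],"hand":50},{"translation":[-0.001,0,0],"twist":[0,0,0],"hand":50},{"translation":[-0.001,0,0],"twist":[0,0,0],"hand":50}]' && python3 -m creep '[{"translation":[-0.02,0,0],"twist":[0,0,0],"hand":50},{"translation":[-0.06,0,0],"twist":[0,0,0],"hand":50},{"translation":[-0.11,0,0],"twist":[0,0,0],"hand":50},{"translation":[-0.15,0,0],"twist":[0,0,0],"hand":50},{"translation":[-0.15,0,0],"twist":[0,0,0],"hand":50}]'; python3 - <<'E'
from h import *
t=robot.read_camera('top'); s=robot.read_camera('side')
cv2.imwrite('pics/c3.png',np.hstack([cv2.resize(t[90:240,230:520],(480,400)),cv2.resize(s[90:330,180:380],(320,400))]))
E
```

```text
time: 11.3
tool_pos: [0.5356, -0.3422, 0.0493]
tool_rot: [0.606, 1.569, 2.079]
contact_force: [0.3, 0.2, -0.2]
opening: 0.0455
time: 11.8
tool_pos: [0.538, -0.3443, 0.2062]
tool_rot: [-2.084, 1.56, -0.61]
contact_force: [-0.3, -1.3, -0.7]
opening: 0.0458
```

View pics/c3.png

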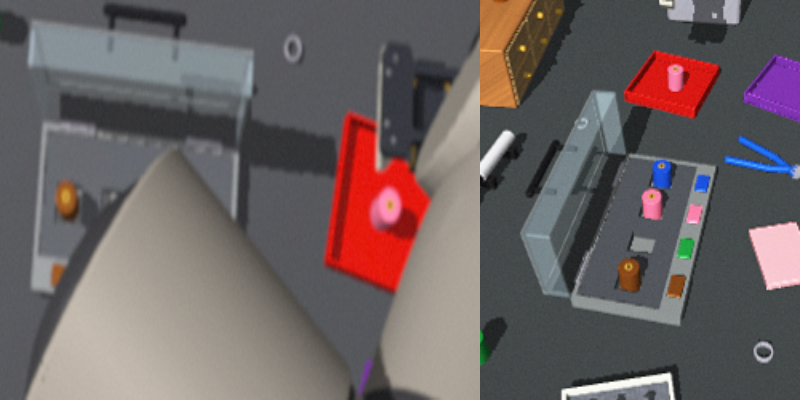

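The side view shows the pink wheel upright in the red tray (675,75). Brown (628,272), pink (652,203) and blue (662,172) stand at their chips, the green pocket is empty, and the lid is upright. I'll hand it in.

```bash
python3 -m creep '[{"translation":[0,0,0],"twist":[0,0,0],"hand":50},{"translation":[0,0,0],"twist":[0,0,0],"hand":50}]' && python3 -c "
from cell import robot
print(robot.hand_in())"
```

```text
time: 12.1
tool_pos: [0.5353, -0.3421, 0.1982]
tool_rot: [0.743, 1.567, 2.216]
contact_force: [-0.1, 0.0, 0.2]
opening: 0.0463
the job is handed in; nothing more can be done
None
```

I swung the lid open by its handle to about 1.6 rad. I then took the pink wheel out of the pocket behind the green chip, set it down in the red tray and handed in at 12.1 s; `hand_in()` gave no verdict.

**Last checks:**
- **Side view:** the lid stood upright. The moved wheel stood near the middle of the red tray, and the brown, pink and blue wheels stood in the pockets at their own chips. I judged these by eye and did not measure the final wheel positions or tilts.
- **Top view:** the arm hid part of the case, including the pink and blue pockets. It agreed where it could see.
- **Arm:** it was clear of everything, with about 0 N on the tool.

**What disagreed:** the first handle position failed because the dark-colour mask missed the bar. I used bar ends read off the picture instead, and the wrist camera confirmed them to within about 2 mm. The largest force I read was about 13 N, when the wheel touched the tray floor.

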